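# Put three look-alike battery packs on charge in the cradles of their length

## Robot

A 6-joint arm with a two-finger parallel gripper is mounted at the origin on a cart in front of the work surface, level with it; the furniture and walls round the work are solid. World frame = base frame: x ahead of the robot, y to its left, z up, the work surface at z = 0. Lengths are in m, angles in rad, forces in N, time in s.
With the tool pointing down it reaches from about 0.375 to 0.9 m from the base axis. Payload 3.1 kg.
Tool frame: the origin (TCP) lies midway between the tips of the shut fingers; the grasp point (between the pads) lies 19 mm behind it; z points along the fingers, y is the line along which they close (so a half turn about z gives the same grasp; the last joint's range is limited). The gripper opens to 87 mm and grips with 3 to 60 N. Pads are 19 mm wide; open, the fingers measure 117 mm over their backs; the gripper's body (75 mm by 190 mm) begins 51 mm behind the grasp point.
Start: joints at [-1.387, 0.527, 1.433, -0, 1.181, -0.178], TCP at [0.221, -0.585, 0.223] pointing down, gripper open.
Joint ranges: [-3.08, 3.08], [-0.75, 2.2], [0.22, 2.44], [-1.43, 4.57], [0, 2.65], [-2.85, 2.85]. Speed limits (rad/s): [2.79, 2.79, 3.14, 3.14, 3.14, 3.14].

## Interface

Orientations are given as a unit quaternion [x, y, z, w].
In Python, from rig import robot gives the robot as it stands. The module is installed in compiled form; this text tells all that it offers.
- The arm moves only by the tool play_rows, never from a script. Its arguments are lists of equal length, an entry for each row: "gripper": the closure, from -1 (fully open) to 1 (shut); "delta_pos": the shift along the tool's x, y, z in cm, a list of three; "turn": the turn, a rotation vector about the tool's x, y, z in rad, a list of three. A call has 1 to 12 rows; each row is the pose to reach, as a shift and turn from the pose commanded when the call began, along the tool's axes at that moment; what a row does not reach only later rows make up. A row lasts 1/8 s, in which the tool goes at most 62.5 mm and 10.7 degrees, less where a joint would pass 70% of its speed; a pose out of reach is approached as far as the arm can. A call with a gripper value outside its range is refused whole. The fingers move at their own pace and stop on an object; "squeeze" is the grip in N (left out, the last holds). Time passes only in rows, so rows that repeat a pose let the fingers close. It gives the time, the measured TCP pose, the force, the opening and the grip force at its end, in the units of the state.
- robot.get_obs(): the state, without advancing time (a new reading comes with each control period).
- robot.camera(name): name is "scene" or "top" or "wrist"; returns a dict with "color" (384x512x3 uint8, red, green, blue), "vfov" (degrees; the focal length in pixels is half the picture's height over the tangent of half this angle, whatever the lens; pixels are square), "cx", "cy" (the principal point, pixels), "R" (3x3) and "t" (3): a world point X has camera coordinates R X + t. Camera axes: x right, y down, z forward; pixel columns grow to the right and rows downward; lengths in m; the calibration is good to about 2 mm. A picture is of the moment at which its call begins. There is no depth.
- robot.hand_in(): hands the job in; it is judged then, once.
The state is a dict: "time": time; "q": joint angles; "joint_velocities": joint speeds; "joint_torque": joint torques, N m; "position": TCP position; "tool_rot": TCP orientation; "ft_force": force on the tool from outside, world axes, zero at the start; "moment": the same for the moment, N m; "grip_width": finger opening in m; "grip_force": force on a finger pad.
Only numpy, scipy, OpenCV 4.12 (cv2) and the standard library are available. Lean on these libraries where they do the work, as an engineer would, in place of code of your own. Each camera call takes 0.05 s, during which the arm holds its last target. There are 200 camera calls.

## Task

Three handheld-terminal battery packs that differ only in length lie on the desk, and the charging station has one cradle for each length. Put each pack in the cradle that fits it: contact end first under the hood, press it back against the sprung contact, and lower the other end behind the lip so that the spring holds the pack home, flat on the cradle floor. Leave the other things on the desk where they are.

Things in the scene. Friction and masses are not known exactly. Their poses are not given: they have to be found in the camera images.
- pack_short: short battery pack, dark grey, 74 mm long (x), 40 wide (y), 34 high (z), 0.12 kg; origin at the centre of its underside. +x is the contact end, with brass strips. Both ends step down over the full width: at +x a tongue 18 mm long, 16 high; at -x one 6 mm long, 10 high. Grip the full-height block between (x from -31 to 19 mm)
- pack_medium: medium battery pack, dark grey, 92 mm long (x), 40 wide (y), 34 high (z), 0.12 kg; origin at the centre of its underside. +x is the contact end, with brass strips. Both ends step down over the full width: at +x a tongue 18 mm long, 16 high; at -x one 6 mm long, 10 high. Grip the full-height block between (x from -40 to 28 mm)
- pack_long: long battery pack, dark grey, 110 mm long (x), 40 wide (y), 34 high (z), 0.12 kg; origin at the centre of its underside. +x is the contact end, with brass strips. Both ends step down over the full width: at +x a tongue 18 mm long, 16 high; at -x one 6 mm long, 10 high. Grip the full-height block between (x from -49 to 37 mm)
- bay_short (a point): where the underside centre of the 74 mm pack lies when home in its cradle, on the floor 10 mm above the desk; axes as the seated pack's (x towards the hood, z up). Side guides 12 mm high, 44 mm apart, only in the first 12 mm from the end wall and the last 20 mm to the hood; between, the sides are open to the desk. Cradles are 56 mm wide, 72 mm apart
- hood_short (a point): edge of the short cradle's fixed hood, at floor height: 35 mm from the bay point along +x. The hood is 56 mm wide, its underside 22 mm and its top 34 mm above the floor. Under it the sprung contact, 30 mm wide, 3 to 20 mm above the floor; its face stands 2 mm out of the hood (towards -x) when free
- lip_short (a point): inner face of the short cradle's end wall, at floor height, 37 mm from the bay point along -x; the seated pack's -x end rests on it. The wall carries a lip, 12.5 to 18 mm above the floor, that overhangs 3.5 mm into the pocket (+x), 40 mm wide
- bay_medium (a point): where the underside centre of the 92 mm pack lies when home in its cradle, on the floor 10 mm above the desk; axes as the seated pack's (x towards the hood, z up). Side guides 12 mm high, 44 mm apart, only in the first 12 mm from the end wall and the last 20 mm to the hood; between, the sides are open to the desk. Cradles are 56 mm wide, 72 mm apart
- hood_medium (a point): edge of the medium cradle's fixed hood, at floor height: 44 mm from the bay point along +x. The hood is 56 mm wide, its underside 22 mm and its top 34 mm above the floor. Under it the sprung contact, 30 mm wide, 3 to 20 mm above the floor; its face stands 2 mm out of the hood (towards -x) when free
- lip_medium (a point): inner face of the medium cradle's end wall, at floor height, 46 mm from the bay point along -x; the seated pack's -x end rests on it. The wall carries a lip, 12.5 to 18 mm above the floor, that overhangs 3.5 mm into the pocket (+x), 40 mm wide
- bay_long (a point): where the underside centre of the 110 mm pack lies when home in its cradle, on the floor 10 mm above the desk; axes as the seated pack's (x towards the hood, z up). Side guides 12 mm high, 44 mm apart, only in the first 12 mm from the end wall and the last 20 mm to the hood; between, the sides are open to the desk. Cradles are 56 mm wide, 72 mm apart
- hood_long (a point): edge of the long cradle's fixed hood, at floor height: 53 mm from the bay point along +x. The hood is 56 mm wide, its underside 22 mm and its top 34 mm above the floor. Under it the sprung contact, 30 mm wide, 3 to 20 mm above the floor; its face stands 2 mm out of the hood (towards -x) when free
- lip_long (a point): inner face of the long cradle's end wall, at floor height, 55 mm from the bay point along -x; the seated pack's -x end rests on it. The wall carries a lip, 12.5 to 18 mm above the floor, that overhangs 3.5 mm into the pocket (+x), 40 mm wide
- contact_short (a joint): sprung contact of the short cradle: its travel in m towards +x, 0 free, 0.014 pressed fully back; 3 N at first, 0.5 N more per mm. Reads 0.004 with the right pack home
- contact_medium (a joint): sprung contact of the medium cradle: its travel in m towards +x, 0 free, 0.014 pressed fully back; 3 N at first, 0.5 N more per mm. Reads 0.004 with the right pack home
- contact_long (a joint): sprung contact of the long cradle: its travel in m towards +x, 0 free, 0.014 pressed fully back; 3 N at first, 0.5 N more per mm. Reads 0.004 with the right pack home
- printer_corner (a point): top front left corner of the large printer behind the charger, a fixed obstacle 215 mm high: it fills the space from here 310 mm to the right (-y) and 320 mm back (+x); keep gripper and wrist clear of it
- clip_pot: round grey pot of paper clips, 58 mm across, 40 high, origin at the centre of its underside; a bystander
- eraser: white and blue eraser, 21x42x13 mm, origin at the centre of its underside; a bystander
- binder_clip: black binder clip, 46x32x34 mm, origin at the centre of its underside; a bystander

How it is judged:
At the end, for the whole second after the job is handed in: each pack is at rest in the cradle of its own length: within 2.5 mm of home along the cradle (so its tail is under the lip), 4 mm across and 2.5 mm in height, within 0.08 rad of the cradle's direction and upright within 0.05 rad, with the sprung contact pressed back 1.5 to 7 mm by it (x of pack_short in the frame of bay_short between -0.0025 and 0.0025 m and y of pack_short in the frame of bay_short between -0.004 and 0.004 m and z of pack_short in the frame of bay_short between -0.002 and 0.0025 m and angle between the x axis of pack_short and the x axis of bay_short, either way round below 0.08 rad and angle between each of pack_short, pack_medium, pack_long's own z axis and vertical below 0.05 rad and linear speed of each of pack_short, pack_medium, pack_long below 0.01 m/s and value of joint contact_short between 0.0015 and 0.007 m and x of pack_medium in the frame of bay_medium between -0.0025 and 0.0025 m and y of pack_medium in the frame of bay_medium between -0.004 and 0.004 m and z of pack_medium in the frame of bay_medium between -0.002 and 0.0025 m and angle between the x axis of pack_medium and the x axis of bay_medium, either way round below 0.08 rad and value of joint contact_medium between 0.0015 and 0.007 m and x of pack_long in the frame of bay_long between -0.0025 and 0.0025 m and y of pack_long in the frame of bay_long between -0.004 and 0.004 m and z of pack_long in the frame of bay_long between -0.002 and 0.0025 m and angle between the x axis of pack_long and the x axis of bay_long, either way round below 0.08 rad and value of joint contact_long between 0.0015 and 0.007 m); the robot touches nothing.
It fails at once if the clip pot, the eraser or the binder clip is shifted by more than 2 cm (distance of any of clip_pot, eraser, binder_clip from where it was at the start of the episode above 0.02 m).
It also fails if it takes over 72 s, if anything falls off the work surface, if the arm or the gripper's body presses on something with over 40 N, if the wrist force passes 120 N, or if a joint passes its speed limit or range.

## Working session

There is one attempt and no reset: what is moved stays moved. The work goes in short steps, Python scripts to look and compute and a tool call to move; the robot and the scene stay as the last step left them, time stands still between calls to the robot, and variables do not carry over. Pictures are saved under pics/ and viewed, at most 10 in all, crops included, and the job is handed in when it is done.

Besides the shell and the picture viewer there is one more tool, called after "Request:" in YAML: its name, and indented under it one key for each argument. play_rows: Moves the arm, as the interface text tells. Its arguments: {"type":"object","properties":{"gripper":{"type":"array","items":{"type":"number"}},"delta_pos":{"type":"array","items":{"type":"array","items":{"type":"number"}}},"turn":{"type":"array","items":{"type":"array","items":{"type":"number"}}},"squeeze":{"type":"number"}},"required":["gripper","delta_pos","turn"]}

```bash
mkdir -p pics; ls; python3 - <<'E'
from rig import robot
import cv2,pickle
o=robot.get_obs();print({k:o[k] for k in('time','position','tool_rot','grip_width','ft_force')})
d={}
for n in('scene','top'):
    c=robot.camera(n);d[n]=c;cv2.imwrite(f'pics/{n}0.png',cv2.resize(c['color'][:,:,::-1],(800,600),interpolation=cv2.INTER_CUBIC))
    print(n,c['vfov'],c['cx'],c['cy'],c['R'],c['t'])
pickle.dump(d,open('c0.pkl','wb'))
E
```

```text
pics
{'time': 0.0, 'position': array([ 0.22109508, -0.58381388,  0.22157629]), 'tool_rot': array([ 9.83680154e-01,  1.79922760e-01, -2.07815358e-05, -1.07439703e-03]), 'grip_width': 0.08689469549118209, 'ft_force': array([ 0.45851976, -0.65098628,  0.09705259])}
scene 44.23610131158763 258.5515514814682 194.6481881005046 [[-0.63241731 -0.77454131 -0.01158011]
 [-0.42571475  0.36001008 -0.83015643]
 [ 0.64715941 -0.52007547 -0.55741026]] [0.23378378 0.40071465 0.67525784]
top 44.91555148918503 267.2791773298493 186.78551088942734 [[ 0.02572937 -0.99965839 -0.00459277]
 [-0.98266983 -0.02444793 -0.18374523]
 [ 0.18357018  0.00924083 -0.98296317]] [-0.13455655  0.59941283  1.28102714]
```

View pics/top0.png

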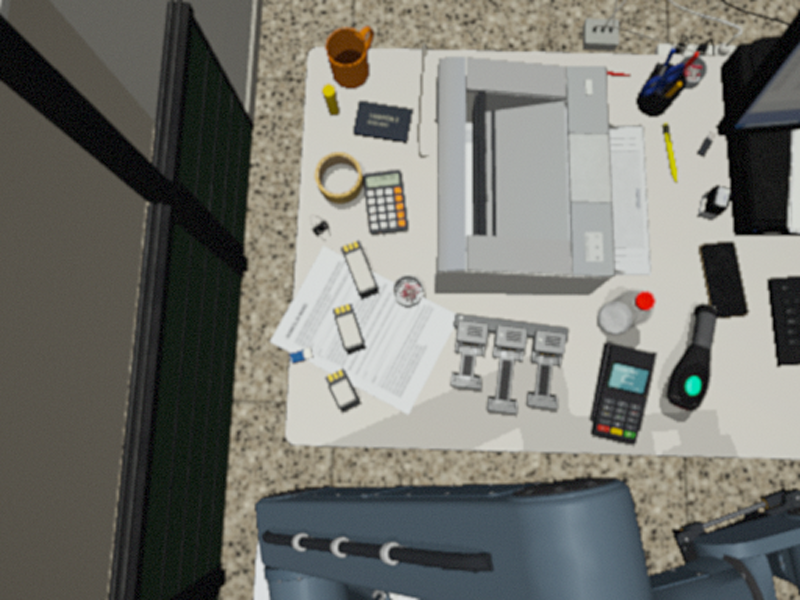

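View pics/scene0.png

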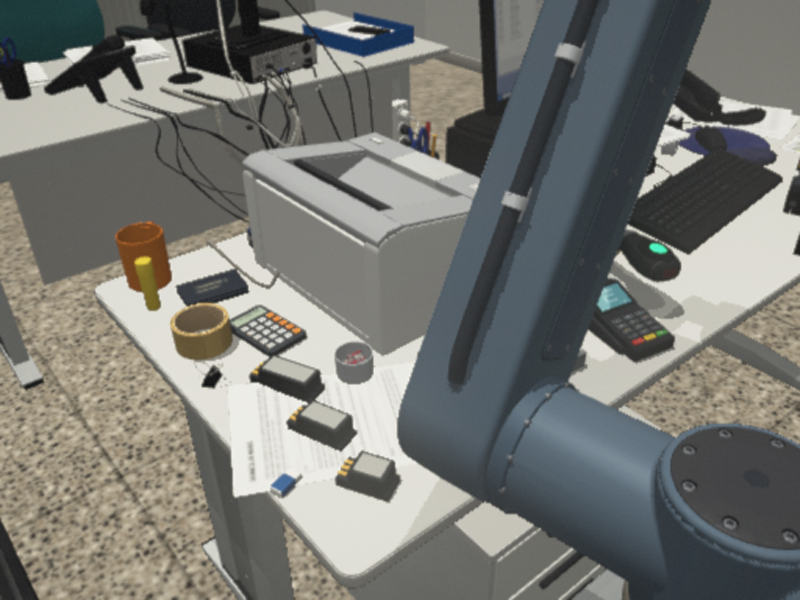

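The top view shows the packs (800×600 pixels) at (343,390) short, (348,328) medium and (360,269) long, with brass ends up-left. The cradles are at (468,365) short, (506,375) long and (546,375) medium. The scene view confirms the packs, the pot, the eraser and the clip. Next I compute coarse positions so I can bring the wrist camera in.

```bash
cat > h.py <<'E'
import numpy as np,pickle,cv2
from scipy.spatial.transform import Rotation as Ro
def K(c):
    h=c['color'].shape[0];f=h/2/np.tan(np.radians(c['vfov'])/2)
    return np.array([[f,0,c['cx']],[0,f,c['cy']],[0,0,1]])
def bp(c,uv,z):
    "back-project pixels to world plane z"
    uv=np.atleast_2d(uv).astype(float);R,t=np.array(c['R']),np.array(c['t'])
    d=np.c_[uv,np.ones(len(uv))]@np.linalg.inv(K(c)).T@R; o=-R.T@t
    s=(z-o[2])/d[:,2];return o+s[:,None]*d
def pj(c,X):
    X=np.atleast_2d(X);p=(X@np.array(c['R']).T+np.array(c['t']))@K(c).T;return p[:,:2]/p[:,2:]
def rel(o,tgt,Rt):
    "shift (cm) and turn (rotvec) from the measured pose to target in tool axes"
    R0=Ro.from_quat(o['tool_rot']);return (100*R0.inv().apply(np.array(tgt)-o['position'])).round(2),(R0.inv()*Rt).as_rotvec().round(3)
def tool(yaw,lean=0):
    "tool down, tool x along yaw; lean>0 = body leans towards -x of yaw frame"
    return Ro.from_euler('z',yaw)*Ro.from_euler('y',-lean)*Ro.from_euler('x',np.pi)
E
python3 - <<'E'
from h import *
d=pickle.load(open('c0.pkl','rb'));c=d['top']
s=np.array([512/800,384/600])
for n,uv,z in[('short',(343,390),.03),('med',(348,328),.03),('long',(360,269),.03),('sE',(466,385),.02),('lE',(503,408),.02),('mE',(541,405),.02),('sH',(474,335),.044),('lH',(512,340),.044),('mH',(548,345),.044),('prL',(437,291),.215),('prR',(612,291),.215),('eraser',(300,355),.01),('pot',(408,291),.04),('bc',(320,228),.03)]:
    print(n,bp(c,np.array(uv)*s,z)[0].round(3))
from rig import robot
w=robot.camera('wrist');o=robot.get_obs();R=np.array(w['R']);Rt=Ro.from_quat(o['tool_rot']).as_matrix()
print('cam in tool',(Rt.T@(-R.T@w['t']-o['position'])).round(4),(R@Rt).round(3),w['vfov'])
E
```

```text
short [0.421 0.013 0.03 ]
med [0.536 0.009 0.03 ]
long [ 0.649 -0.009  0.03 ]
sE [ 0.437 -0.213  0.02 ]
lE [ 0.396 -0.281  0.02 ]
mE [ 0.404 -0.351  0.02 ]
sH [ 0.527 -0.225  0.044]
lH [ 0.519 -0.294  0.044]
mH [ 0.512 -0.36   0.044]
prL [ 0.575 -0.152  0.215]
prR [ 0.582 -0.435  0.215]
eraser [0.485 0.099 0.01 ]
pot [ 0.607 -0.101  0.04 ]
bc [0.727 0.07  0.03 ]
cam in tool [ 0.0806 -0.0007 -0.1613] [[ 0.001  1.    -0.   ]
 [-0.957  0.001 -0.289]
 [-0.289  0.001  0.957]] 59.97364766577049
```

```bash
python3 - <<'E'
from h import *
from rig import robot
o=robot.get_obs();print(rel(o,[.42,-.28,.25],tool(-.1)))
E
```

```text
(array([ 29.36, -21.39,  -2.78]), array([-0.002,  0.   ,  0.462]))
```

Request:
play_rows:
  gripper: [-0.3,-0.3,-0.3,-0.3,-0.3,-0.3,-0.3,-0.3,-0.3]
  delta_pos:
    - [4.4,-3.2,-0.5]
    - [8.8,-6.4,-1]
    - [13.2,-9.6,-1.5]
    - [17.6,-12.8,-2]
    - [22,-16,-2.5]
    - [26,-19,-2.8]
    - [29.4,-21.4,-2.8]
    - [29.4,-21.4,-2.8]
    - [29.4,-21.4,-2.8]
  turn:
    - [0,0,0.07]
    - [0,0,0.14]
    - [0,0,0.21]
    - [0,0,0.28]
    - [0,0,0.35]
    - [0,0,0.42]
    - [0,0,0.462]
    - [0,0,0.462]
    - [0,0,0.462]
  squeeze: 35

```text
time: 1.27
position: [0.4203, -0.2806, 0.2504]
tool_rot: [0.999, -0.05, -0.0, 0.0]
ft_force: [-0.7, -1.0, -0.6]
grip_width: 0.0566
grip_force: 0.0
```

```bash
python3 - <<'E'
from h import *
from rig import robot
w=robot.camera('wrist');o=robot.get_obs();pickle.dump((w,o),open('w1.pkl','wb'))
cv2.imwrite('pics/w1.png',cv2.resize(w['color'][:,:,::-1],(800,600),interpolation=cv2.INTER_CUBIC))
print(o['position'],Ro.from_quat(o['tool_rot']).as_matrix()[:,0],o['grip_width'],o['time'],rel(o,[.51,-.0,.25],tool(.3)))
E
```

```text
[ 0.42013947 -0.28110307  0.25045612] [ 9.94947184e-01 -1.00399459e-01 -2.20997151e-04] 0.05659413617062251 1.325 (array([  6.12, -28.87,   0.03]), array([ 0.   ,  0.   , -0.401]))
```

View pics/w1.png

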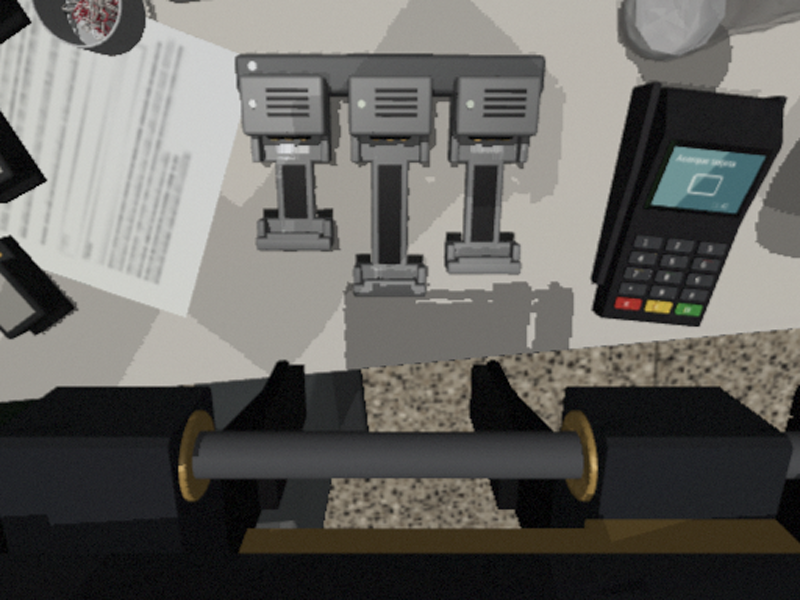

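The wrist view shows all three cradles: short left, long middle, medium right. The hood front edges are near row 135, with the walls at rows 245, 290 and 270. I'll crop to read the corners, and start the packs' look in the same step.

```bash
python3 - <<'E'
from h import *
w,o=pickle.load(open('w1.pkl','rb'))
im=w['color'][30:198,145:357,::-1]
im=cv2.resize(im,None,fx=3.5,fy=3.5,interpolation=cv2.INTER_CUBIC)
cv2.imwrite('pics/w1c.png',cv2.convertScaleAbs(im,alpha=1.3,beta=10))
E
```

```text
(no output)
```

View pics/w1c.png

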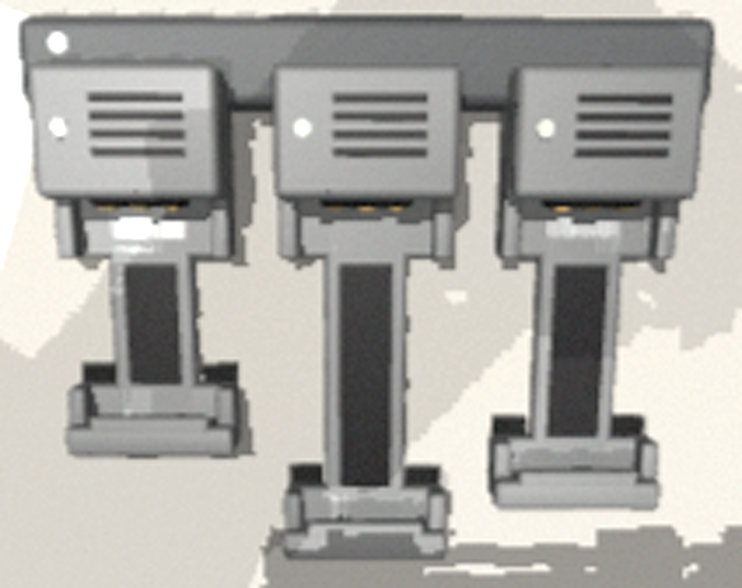

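Request:
play_rows:
  gripper: [-0.3,-0.3,-0.3,-0.3,-0.3,-0.3,-0.3,-0.3]
  delta_pos:
    - [1,-4.8,0]
    - [2,-9.6,0]
    - [3,-14.4,0]
    - [4,-19.2,0]
    - [5,-24,0]
    - [6,-28.9,0]
    - [6,-28.9,0]
    - [6,-28.9,0]
  turn:
    - [0,0,-0.07]
    - [0,0,-0.14]
    - [0,0,-0.21]
    - [0,0,-0.28]
    - [0,0,-0.35]
    - [0,0,-0.4]
    - [0,0,-0.4]
    - [0,0,-0.4]

```text
time: 2.33
position: [0.509, -0.0, 0.2503]
tool_rot: [0.989, 0.149, -0.0, 0.0]
ft_force: [-0.8, -0.4, -0.6]
grip_width: 0.0566
grip_force: 0.0
```

```bash
python3 - <<'E'
from h import *
from rig import robot
w=robot.camera('wrist');o=robot.get_obs();pickle.dump((w,o),open('w2.pkl','wb'))
im=cv2.convertScaleAbs(w['color'][:,:,::-1],alpha=1.8,beta=20)
cv2.imwrite('pics/w2.png',cv2.resize(im,(800,600),interpolation=cv2.INTER_CUBIC))
print(o['position'],o['time'])
E
```

```text
[ 5.08927001e-01 -3.53148727e-04  2.50389232e-01] 2.375
```

View pics/w2.png

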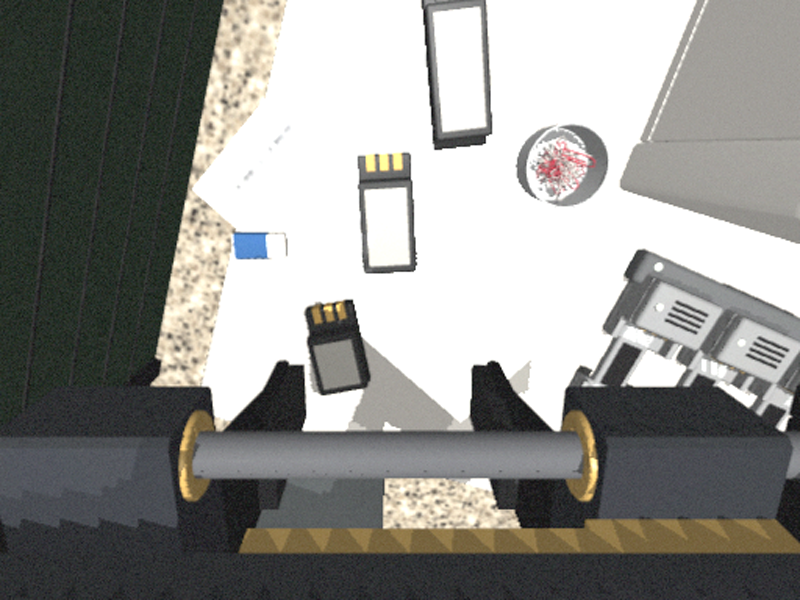

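The charger crop shows the hood corners clearly. The packs view shows short at (335,345), medium at (388,210), and long at (458,65), cut off at the top. I'll crop the packs for corner readings.

```bash
python3 - <<'E'
from h import *
w,o=pickle.load(open('w2.pkl','rb'))
im=w['color'][:,:,::-1]
A=cv2.resize(im[92:180,222:272],None,fx=6,fy=6,interpolation=cv2.INTER_CUBIC)
B=cv2.resize(im[184:256,190:240],None,fx=6,fy=6,interpolation=cv2.INTER_CUBIC)
B=cv2.copyMakeBorder(B,0,528-432,0,0,cv2.BORDER_CONSTANT)
out=np.hstack([cv2.convertScaleAbs(A,alpha=1.5,beta=20),cv2.convertScaleAbs(B,alpha=1.8,beta=30)])
print(out.shape)
cv2.imwrite('pics/w2c.png',out)
E
```

```text
(528, 600, 3)
```

View pics/w2c.png

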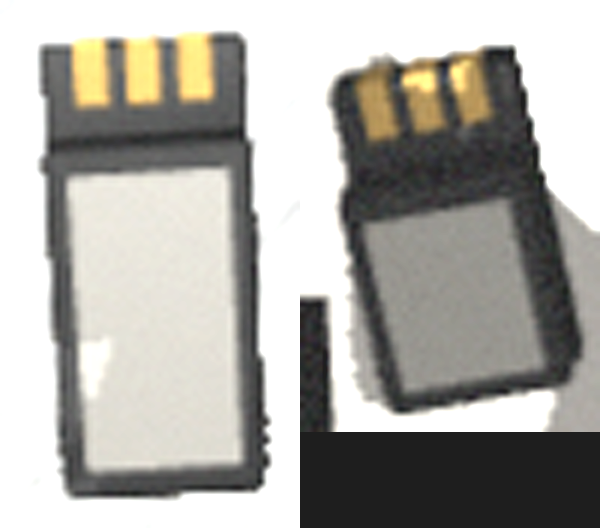

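```bash
cat > fit.py <<'E'
from h import *
from scipy.optimize import least_squares
def fit(c,obj,px,x0):
    obj=np.array(obj,float);px=np.array(px,float)
    def w(p): 
        q=obj.copy();q[:,:2]=obj[:,:2]@np.array([[np.cos(p[2]),np.sin(p[2])],[-np.sin(p[2]),np.cos(p[2])]])+p[:2];return q
    r=least_squares(lambda p:(pj(c,w(p))-px).ravel(),x0,loss='soft_l1')
    return r.x,(pj(c,w(r.x))-px).round(1)
E
python3 - <<'E'
from fit import *
w,o=pickle.load(open('w1.pkl','rb'))
cv=lambda p,s,off:(np.array(p,float)+.5)/s-.5+np.array(off)
# charger frame: origin = middle hood edge, floor-height; x to hood
obj=[(0,y+s*.028,.044) for y in(.072,0,-.072) for s in(1,-1)]
px=[(42,195),(222,197),(284,195),(459,197),(519,195),(698,197)]
p,r=fit(w,obj,cv(px,3.5,(145,30)),[.5,-.29,-.1]);print('charger',p.round(4),r.tolist())
yaw=p[2];R=np.array([[np.cos(yaw),-np.sin(yaw)],[np.sin(yaw),np.cos(yaw)]])
for n,y,d in(('short',.072,.035),('long',0,.053),('med',-.072,.044)):
    b=p[:2]+R@[-d,y];print('bay',n,b.round(4))
    L=d+.002
    for hh in(.028,):
        q=np.array([np.r_[b+R@[-L+.0035,s*.02],hh] for s in(1,-1)]+[np.r_[b+R@[-L-t,.028],hh] for t in(0,.005)])
        print(' predicted lip inner edge, wall left in crop px',((pj(w,q)-[145,30]+.5)*3.5-.5).round(0).tolist())
w,o=pickle.load(open('w2.pkl','rb'))
def pack(n,L,tt,lab,tail,off,x0):
    b0,b1=-L/2+.006,L/2-.018
    P=cv(tt,6,off);Q=cv(lab,6,off);T=cv(tail,6,off)
    print(n,'label centre/mean world',bp(w,Q,.034).mean(0).round(4),'label size',np.linalg.norm(np.diff(bp(w,Q[[0,1,3,2,0]],.034),axis=0),axis=1).round(4))
    obj=[(L/2,.02,.016),(L/2,-.02,.016),(b0,.02,.034),(b0,-.02,.034)]
    p,r=fit(w,obj,np.r_[P,T],x0);print(p.round(4),r.tolist())
    e=bp(w,Q,.034)[:,:2];v=e[0]+e[1]-e[2]-e[3];c,s=np.cos(p[2]),np.sin(p[2]);d=e.mean(0)-p[:2]
    print(' label yaw',np.arctan2(v[1],v[0]).round(3),'label centre in pack',(c*d[0]+s*d[1]).round(4),(-s*d[0]+c*d[1]).round(4))
pack('med',.092,[(43,44),(243,35)],[(66,178),(232,167),(85,474),(243,465)],[(70,495),(265,487)],(222,92),[.54,0,.3])
pack('short',.074,[(33,80),(215,47)],[(63,222),(205,198),(100,390),(245,370)],[(93,410),(262,385)],(190,184),[.42,0,.4])
print('long tail',bp(w,cv([(437,140),(490,135)],1/.64,(0,0)),.034).round(4),'pot',bp(w,cv((562,165),1/.64,(0,0)),.04).round(3))
E
```

```text
charger [ 0.5084 -0.2915 -0.1005] [[-1.3, 0.1], [0.6, -0.3], [-1.9, 0.3], [1.4, -0.2], [-0.5, 0.4], [1.6, -0.1]]
bay short [ 0.4808 -0.2164]
 predicted lip inner edge, wall left in crop px [[91.0, 415.0], [212.0, 415.0], [67.0, 425.0], [68.0, 440.0]]
bay long [ 0.4557 -0.2862]
 predicted lip inner edge, wall left in crop px [[310.0, 521.0], [428.0, 521.0], [287.0, 531.0], [287.0, 545.0]]
bay med [ 0.4574 -0.3588]
 predicted lip inner edge, wall left in crop px [[524.0, 469.0], [644.0, 469.0], [500.0, 479.0], [500.0, 494.0]]
med label centre/mean world [0.5323 0.0076 0.034 ] label size [0.0308 0.0564 0.0306 0.0561]
[0.5384 0.0096 0.354 ] [[-0.8, -0.5], [0.8, -1.0], [-0.9, 1.2], [0.9, 0.7]]
 label yaw 0.35 label centre in pack -0.0065 0.0003
short label centre/mean world [0.4179 0.0142 0.034 ] label size [0.0293 0.0387 0.0305 0.0379]
[0.4252 0.017  0.4661] [[-0.7, -0.1], [0.6, 0.2], [-1.4, 0.3], [1.9, -0.4]]
 label yaw 0.478 label centre in pack -0.0078 0.0008
long tail [[ 0.6005 -0.0073  0.034 ]
 [ 0.6145 -0.0413  0.034 ]] pot [[ 0.61  -0.095  0.04 ]]
```

```bash
cat > plan.py <<'E'
from h import *
from rig import robot
HALF=dict(short=.037,medium=.046,long=.055);TX=dict(short=-.006,medium=-.003,long=0.);AL=dict(short=.30,medium=.25,long=.22);TZ=.008
BAY=dict(short=(.4808,-.2164),medium=(.4574,-.3588),long=(.4557,-.2862));CY=-.1005
def pick(n,x,y,yaw,zs=(.08,.0)):
    return [(np.r_[Ro.from_euler('z',yaw).apply([TX[n],0,0])[:2]+[x,y],TZ+z],tool(yaw,AL[n])) for z in zs]
def place(n,Nx,z0,th,dy=0,dx=0):
    "Nx relative to home nose"
    h,a=HALF[n],AL[n];d=np.array([TX[n]-h,TZ]);c,s=np.cos(th),np.sin(th)
    X=h+Nx+d[0]*c+d[1]*s+dx;Z=z0-d[0]*s+d[1]*c
    p=Ro.from_euler('z',CY).apply([X,dy,0])+np.r_[BAY[n],.01+Z]
    return p,tool(CY,a-th)
def show(W):
    o=robot.get_obs()
    for p,R in W:
        d,t=rel(o,p,R);print(d.tolist(),t.tolist(),'world',np.round(p,3))
    print(round(o['time'],2),o['position'].round(4),o['grip_width'],o['ft_force'].round(1))
E
python3 - <<'E'
from plan import *
show(pick('medium',.538,.0097,.353)+[(np.array([.5352,.0087,.12]),tool(.353,.0))])
E
```

```text
[2.78, -0.1, 16.24] [0.007, 0.251, -0.055] world [0.535 0.009 0.088]
[2.79, -0.1, 24.24] [0.007, 0.251, -0.055] world [0.535 0.009 0.008]
[2.79, -0.1, 13.04] [0.0, 0.001, -0.055] world [0.535 0.009 0.12 ]
2.38 [ 5.089e-01 -4.000e-04  2.504e-01] 0.05677697308352055 [ 1.  -0.5 -0. ]
```

Request:
play_rows:
  gripper: [-0.3,-0.3,-0.3,-0.3,-0.3,-0.3,-0.3,0.5,0.5,0.5,0.5]
  delta_pos:
    - [1,0,5.5]
    - [2,-0.1,11]
    - [2.8,-0.1,16.2]
    - [2.8,-0.1,16.2]
    - [2.8,-0.1,20.2]
    - [2.8,-0.1,24.2]
    - [2.8,-0.1,24.2]
    - [2.8,-0.1,24.2]
    - [2.8,-0.1,24.2]
    - [2.8,-0.1,24.2]
    - [2.8,-0.1,21]
  turn:
    - [0,0.08,-0.02]
    - [0,0.16,-0.04]
    - [0.007,0.251,-0.055]
    - [0.007,0.251,-0.055]
    - [0.007,0.251,-0.055]
    - [0.007,0.251,-0.055]
    - [0.007,0.251,-0.055]
    - [0.007,0.251,-0.055]
    - [0.007,0.251,-0.055]
    - [0.007,0.251,-0.055]
    - [0.007,0.251,-0.055]
  squeeze: 35

```text
time: 3.75
position: [0.5346, 0.0107, 0.0404]
tool_rot: [0.977, 0.175, 0.122, -0.023]
ft_force: [-0.2, 0.2, -2.0]
grip_width: 0.0395
grip_force: 35.0
```

```bash
python3 - <<'E'
from plan import *
A=AL['medium']
show([(np.array([.46,-.15,.16]),tool(.1,0)),place('medium',-.013,.062,A),place('medium',-.013,.012,A)])
E
```

```text
[-9.24, 12.46, -14.71] [-0.034, -0.247, 0.253] world [ 0.46 -0.15  0.16]
[-19.26, 31.41, -10.26] [-0.058, -0.244, 0.453] world [ 0.445 -0.358  0.092]
[-20.49, 31.42, -5.42] [-0.058, -0.244, 0.453] world [ 0.445 -0.358  0.042]
3.75 [0.5346 0.0107 0.0404] 0.039463520226965754 [-0.2  0.2 -2. ]
```

Request:
play_rows:
  gripper: [0.5,0.5,0.5,0.5,0.5,0.5,0.5,0.5,0.5,0.5,0.5]
  delta_pos:
    - [-2,1,-5]
    - [-4,4,-9]
    - [-7,8,-13]
    - [-9.2,12.5,-14.7]
    - [-12,18,-14]
    - [-15,24,-13]
    - [-18,29,-12]
    - [-19.3,31.4,-10.3]
    - [-19.3,31.4,-10.3]
    - [-19.3,31.4,-10.3]
    - [-19.3,31.4,-10.3]
  turn:
    - [-0.01,-0.06,0.06]
    - [-0.02,-0.12,0.12]
    - [-0.03,-0.18,0.19]
    - [-0.034,-0.247,0.253]
    - [-0.04,-0.247,0.3]
    - [-0.05,-0.246,0.36]
    - [-0.055,-0.245,0.42]
    - [-0.058,-0.244,0.453]
    - [-0.058,-0.244,0.453]
    - [-0.058,-0.244,0.453]
    - [-0.058,-0.244,0.453]

```text
time: 5.12
position: [0.4457, -0.3564, 0.0933]
tool_rot: [0.999, -0.049, 0.001, 0.0]
ft_force: [-0.0, -0.3, -1.0]
grip_width: 0.0396
grip_force: 35.0
```

```bash
python3 - <<'E'
from plan import *
A=AL['medium']
w=robot.camera('wrist');o=robot.get_obs();pickle.dump((w,o),open('w3.pkl','wb'))
im=cv2.convertScaleAbs(w['color'][:,:,::-1],alpha=1.5,beta=20)
cv2.imwrite('pics/w3.png',cv2.resize(im,(800,600),interpolation=cv2.INTER_CUBIC))
show([place('medium',-.013,.062,A),place('medium',-.013,.002,A),place('medium',.003,.0015,A),place('medium',.0045,.001,A*.5),place('medium',.0065,0,0),place('medium',.001,0,0)])
E
```

```text
[-0.07, 0.11, 0.14] [0.001, -0.003, 0.002] world [ 0.445 -0.358  0.092]
[-0.09, 0.1, 6.14] [0.001, -0.003, 0.002] world [ 0.445 -0.358  0.032]
[1.51, 0.11, 6.2] [0.001, -0.003, 0.002] world [ 0.461 -0.359  0.031]
[1.44, 0.11, 6.83] [0.0, 0.122, 0.002] world [ 0.46  -0.359  0.025]
[1.5, 0.1, 7.53] [0.0, 0.247, 0.002] world [ 0.461 -0.359  0.018]
[0.95, 0.1, 7.53] [0.0, 0.247, 0.002] world [ 0.455 -0.359  0.018]
5.17 [ 0.4458 -0.3566  0.0933] 0.03966320663093396 [ 0.3 -0.3 -1.4]
```

View pics/w3.png

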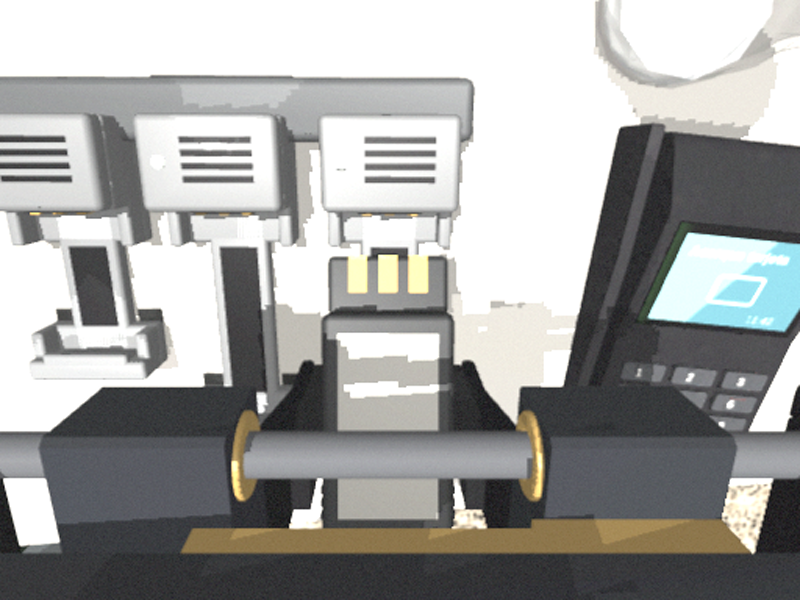

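The pack is held nose-down and centred (tongue columns 331–446, hood 323–460). I'll check the nose tip and hood against predictions.

```bash
python3 - <<'E'
from fit import *
from plan import *
w,o=pickle.load(open('w3.pkl','rb'));n='medium'
R=Ro.from_quat(o['tool_rot']);a=AL[n]
# pack point -> tool frame: at pick lean a
def P(pt):
    d=np.array(pt)-[TX[n],0,TZ];return o['position']+R.apply(tool(0,a).inv().apply(d))
S=lambda q:((q+.5)/.64-.5).round(1).tolist()
print('tip pred',S(pj(w,[P((.046,.02,.016)),P((.046,-.02,.016))])),'block front',S(pj(w,[P((.028,.02,.034)),P((.028,-.02,.034))])))
b=np.array(BAY[n]);f=Ro.from_euler('z',CY).apply
print('hood pred',S(pj(w,[f([.044,s*.028,.044])+np.r_[b,0] for s in(1,-1)])))
E
```

```text
tip pred [[328.5, 246.6], [452.7, 246.7]] block front [[321.7, 304.9], [460.1, 305.0]]
hood pred [[323.1, 210.8], [462.5, 211.2]]
```

Request:
play_rows:
  gripper: [0.5,0.5,0.5,0.5,0.5]
  delta_pos:
    - [-0.1,0.1,2]
    - [-0.1,0.1,4]
    - [-0.1,0.1,5.6]
    - [-0.1,0.1,6.1]
    - [-0.1,0.1,6.1]
  turn:
    - [0,0,0.002]
    - [0,0,0.002]
    - [0,0,0.002]
    - [0,0,0.002]
    - [0,0,0.002]

```text
time: 5.8
position: [0.4445, -0.3582, 0.0318]
tool_rot: [0.999, -0.051, 0.001, -0.0]
ft_force: [-1.2, 0.7, -0.8]
grip_width: 0.0397
grip_force: 35.0
```

```bash
python3 - <<'E'
from plan import *
A=AL['medium']
show([place('medium',-.013,.002,A),place('medium',.0045,.0015,A),place('medium',.006,.001,A*.5),place('medium',.008,0,0),place('medium',.001,0,0)])
E
```

```text
[0.04, -0.07, -0.01] [-0.0, -0.002, -0.001] world [ 0.445 -0.358  0.032]
[1.79, -0.07, 0.05] [-0.0, -0.002, -0.001] world [ 0.462 -0.359  0.031]
[1.73, -0.07, 0.68] [-0.0, 0.123, -0.001] world [ 0.462 -0.359  0.025]
[1.79, -0.07, 1.38] [-0.0, 0.248, -0.001] world [ 0.462 -0.359  0.018]
[1.09, -0.07, 1.38] [-0.0, 0.248, -0.001] world [ 0.455 -0.359  0.018]
5.8 [ 0.4445 -0.3582  0.0318] 0.0397369850927158 [-1.2  0.7 -0.8]
```

Request:
play_rows:
  gripper: [0.5,0.5,0.5,0.5,0.5]
  delta_pos:
    - [0.5,-0.03,0]
    - [0.9,-0.03,0]
    - [1.4,-0.03,0.05]
    - [1.8,-0.03,0.05]
    - [1.8,-0.03,0.05]
  turn:
    - [0,0,0]
    - [0,0,0]
    - [0,0,0]
    - [0,0,0]
    - [0,0,0]

```text
time: 6.42
position: [0.4598, -0.3601, 0.0317]
tool_rot: [0.999, -0.05, -0.001, -0.0]
ft_force: [-9.8, -1.5, 8.7]
grip_width: 0.0393
grip_force: 35.0
```

```bash
python3 - <<'E'
from plan import *
A=AL['medium']
w=robot.camera('wrist');im=cv2.convertScaleAbs(w['color'][100:256,150:340,::-1],alpha=1.2,beta=20)
cv2.imwrite('pics/w4.png',cv2.resize(im,None,fx=3.5,fy=3.5,interpolation=cv2.INTER_CUBIC))
show([place('medium',.0045,.0015,A),place('medium',.006,.001,A*.5),place('medium',.008,0,0),place('medium',.001,0,0)])
E
```

```text
[0.25, -0.1, 0.03] [-0.001, 0.003, -0.001] world [ 0.462 -0.359  0.031]
[0.19, -0.1, 0.66] [-0.001, 0.128, -0.001] world [ 0.462 -0.359  0.025]
[0.25, -0.1, 1.37] [-0.001, 0.253, -0.001] world [ 0.462 -0.359  0.018]
[-0.45, -0.1, 1.37] [-0.001, 0.253, -0.001] world [ 0.455 -0.359  0.018]
6.47 [ 0.4598 -0.3601  0.0317] 0.03991552284862428 [-10.9  -0.6   8.7]
```

Request:
play_rows:
  gripper: [0.5,0.5,0.5,0.5,0.5,0.5]
  delta_pos:
    - [0.1,0.05,0.2]
    - [0.1,0.05,0.55]
    - [0.15,0.05,0.9]
    - [0.15,0.05,1.25]
    - [0.15,0.05,1.35]
    - [0.15,0.05,1.35]
  turn:
    - [0,0.05,0]
    - [0,0.12,0]
    - [0,0.18,0]
    - [0,0.24,0]
    - [0,0.25,0]
    - [0,0.25,0]

```text
time: 7.22
position: [0.4611, -0.3597, 0.0201]
tool_rot: [0.991, -0.05, 0.125, 0.006]
ft_force: [-19.7, 2.3, 29.5]
grip_width: 0.0397
grip_force: 35.0
```

```bash
python3 - <<'E'
from plan import *
A=AL['medium']
w=robot.camera('wrist');im=cv2.convertScaleAbs(w['color'][100:256,150:340,::-1],alpha=1.2,beta=20)
cv2.imwrite('pics/w5.png',cv2.resize(im,None,fx=3.5,fy=3.5,interpolation=cv2.INTER_CUBIC))
show([place('medium',.008,0,0),place('medium',.001,0,0)])
E
```

```text
[0.06, -0.05, 0.23] [-0.001, -0.001, -0.001] world [ 0.462 -0.359  0.018]
[-0.61, -0.05, 0.06] [-0.001, -0.001, -0.001] world [ 0.455 -0.359  0.018]
7.28 [ 0.4611 -0.3597  0.0201] 0.03971036500946571 [-18.9   2.   28.6]
```

View pics/w5.png

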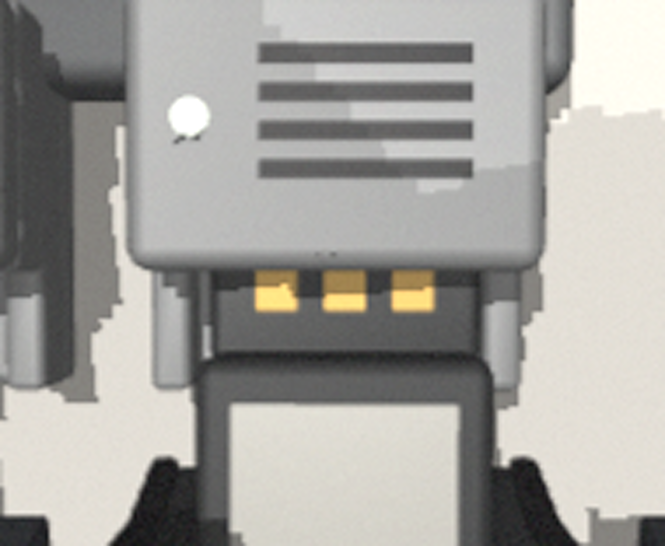

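The picture shows the tongue under the hood and the block front about 11–12 mm from the hood edge, so the pack is about 4–5 mm past home. The upward force is high, so the tail may be on the lip. I'll ease up, push further forward and read the forces.

Request:
play_rows:
  gripper: [0.5,0.5,0.5,0.5]
  delta_pos:
    - [0.05,0,-0.2]
    - [0.25,0,-0.15]
    - [0.4,0,-0.1]
    - [0.4,0,-0.1]
  turn:
    - [0,0,0]
    - [0,0,0]
    - [0,0,0]
    - [0,0,0]

```text
time: 7.78
position: [0.4635, -0.3599, 0.0202]
tool_rot: [0.991, -0.05, 0.124, 0.005]
ft_force: [-22.5, -0.3, 16.9]
grip_width: 0.0398
grip_force: 35.0
```

```bash
python3 - <<'E'
from plan import *
w=robot.camera('wrist');o=robot.get_obs();pickle.dump((w,o),open('w6.pkl','wb'))
show([place('medium',.008,0,0)])
g=w['color'].mean(2)
for r in (200,214,228,244,316,322,328,334,340): # label edges per row
    s=g[r,205:300];b=s>110
    i=np.flatnonzero(b);print(r,(i[0]+205,i[-1]+205) if len(i) else None, s[::12].astype(int).tolist())
E
```

```text
[-0.17, -0.05, 0.18] [-0.002, 0.002, -0.0] world [ 0.462 -0.359  0.018]
7.83 [ 0.4635 -0.3599  0.0202] 0.03984142745949324 [-20.5  -0.2  16.8]
200 (np.int64(208), np.int64(296)) [40, 36, 36, 32, 37, 36, 36, 112]
214 (np.int64(298), np.int64(299)) [55, 64, 64, 64, 63, 62, 61, 34]
228 (np.int64(205), np.int64(299)) [124, 162, 163, 164, 161, 160, 160, 29]
244 (np.int64(216), np.int64(280)) [17, 157, 157, 157, 157, 155, 157, 31]
316 None [13, 78, 78, 78, 80, 79, 77, 17]
322 None [19, 77, 78, 79, 78, 80, 78, 17]
328 None [28, 79, 78, 80, 79, 77, 78, 11]
334 None [33, 59, 58, 68, 69, 66, 67, 15]
340 None [77, 73, 74, 76, 74, 74, 76, 78]
```

```bash
python3 - <<'E'
from plan import *
from scipy.optimize import least_squares
w,o=pickle.load(open('w6.pkl','rb'));g=w['color'].mean(2).astype(float)
def edge(v,rise=True):
    d=np.diff(v)*(1 if rise else -1);i=d.argmax();k=d[max(i-1,0):i+2];return max(i-1,0)+(k*np.arange(len(k))).sum()/k.sum()+.5
print('cols',np.round(g[205:235,248],0).astype(int).tolist());print('rear',np.round(g[318:346,248]).astype(int).tolist())
for r in(225,228,240,244,318,322,326):
    print(r,205+edge(g[r,205:230]),265+edge(g[r,265:292],False),g[r,206:222].astype(int).tolist())
n='medium';R=Ro.from_euler('z',CY);b=np.r_[BAY[n],.01]
for nm,(dx,th) in{'flat+6':(.006,0),'flat+8':(.008,0),'lip':(.004,.2)}.items():
    Rp=R*Ro.from_euler('y',th);T=b+R.apply([.046+dx,0,0])
    q=np.array([(x,y,.034) for x in(.028,.022,-.034) for y in(.0155,-.0155)]+[(.028,y,.034) for y in(.02,-.02)])-[.046,0,0]
    print(nm,pj(w,T+Rp.apply(q)).round(1).tolist())
E
```

```text
cols [41, 50, 60, 65, 60, 65, 64, 64, 63, 63, 101, 154, 165, 165, 166, 167, 163, 164, 164, 164, 163, 164, 161, 162, 162, 162, 161, 162, 161, 161]
rear [78, 80, 78, 79, 77, 80, 81, 78, 78, 79, 80, 77, 79, 79, 78, 77, 69, 39, 23, 21, 68, 78, 76, 75, 76, 76, 76, 76]
225 215.35197368421052 280.69805194805195 [63, 37, 47, 57, 60, 63, 63, 62, 64, 97, 147, 165, 164, 165, 163, 164]
228 215.27227722772278 280.71794871794873 [60, 40, 46, 56, 61, 64, 61, 62, 61, 99, 147, 162, 164, 164, 162, 164]
240 215.4966216216216 280.3921568627451 [26, 34, 48, 55, 59, 60, 58, 59, 59, 79, 139, 158, 161, 160, 159, 159]
244 215.54861111111111 280.438566552901 [24, 36, 47, 52, 61, 59, 55, 56, 61, 77, 137, 157, 158, 158, 157, 157]
318 215.2912087912088 279.97798742138366 [15, 22, 21, 19, 19, 22, 21, 21, 16, 36, 70, 77, 76, 79, 78, 79]
322 215.36516853932585 279.9736842105263 [12, 13, 22, 21, 25, 18, 22, 26, 18, 34, 69, 77, 78, 78, 79, 78]
326 215.4939393939394 279.96625766871165 [15, 17, 20, 18, 23, 23, 21, 22, 22, 32, 68, 77, 77, 79, 79, 77]
flat+6 [[214.7, 201.8], [282.4, 201.9], [214.8, 214.9], [282.3, 214.9], [215.2, 334.3], [281.6, 334.5], [204.9, 201.8], [292.2, 201.9]]
flat+8 [[214.7, 197.5], [282.4, 197.5], [214.8, 210.5], [282.3, 210.6], [215.2, 330.1], [281.6, 330.3], [204.9, 197.4], [292.2, 197.5]]
lip [[214.0, 190.9], [283.1, 190.9], [213.8, 204.1], [283.3, 204.2], [211.6, 336.4], [285.3, 336.5], [204.0, 190.9], [293.1, 191.0]]
```

The label rows (215.3 and 334.5) and its constant width match a flat pack 6 mm past home, so the tail is inside the lip. I'll ease back, release and retreat.

Request:
play_rows:
  gripper: [0.5,0.5,0.5,-0.1,-0.1,-0.1,-0.1,-0.1,-0.1,-0.1]
  delta_pos:
    - [-0.2,0,-0.15]
    - [-0.4,0,-0.2]
    - [-0.4,0,-0.2]
    - [-0.4,0,-0.2]
    - [-0.4,0,-0.2]
    - [-0.4,0,-0.2]
    - [-0.4,0,-3.2]
    - [-0.4,0,-8]
    - [-0.4,0,-13]
    - [-0.4,0,-13]
  turn:
    - [0,0,0]
    - [0,0,0]
    - [0,0,0]
    - [0,0,0]
    - [0,0,0]
    - [0,0,0]
    - [0,0,0]
    - [0,0,0]
    - [0,0,0]
    - [0,0,0]

```text
time: 9.07
position: [0.4325, -0.3597, 0.1481]
tool_rot: [0.99, -0.051, 0.128, 0.01]
ft_force: [-0.2, 0.4, -0.4]
grip_width: 0.0478
grip_force: 0.0
```

```bash
python3 - <<'E'
from plan import *
w=robot.camera('wrist');o=robot.get_obs();pickle.dump((w,o),open('w7.pkl','wb'))
im=w['color'][:,:,::-1]
n='medium';R=Ro.from_euler('z',CY);b=np.r_[BAY[n],.01]
q=np.array([(x,y,.034) for x in(.022,-.034) for y in(.0155,-.0155)]);P=pj(w,b+R.apply(q));print(P.round(1).tolist())
c=P.mean(0).astype(int);x0,y0=max(c[0]-95,0),max(c[1]-80,0);print('crop',x0,y0)
cv2.imwrite('pics/w7c.png',cv2.resize(im[y0:y0+150,x0:x0+190],None,fx=4,fy=4,interpolation=cv2.INTER_CUBIC))
show([(np.array([.40,-.13,.26]),tool(.25,0)),(np.array([.49,-.0,.26]),tool(.4,0)),(np.array([.60,-.01,.24]),tool(.35,0))])
E
```

```text
[[225.3, 170.5], [262.2, 170.5], [225.6, 236.8], [262.2, 236.7]]
crop 148 123
[-2.45, -22.37, -12.5] [0.049, -0.252, -0.35] world [ 0.4  -0.13  0.26]
[4.94, -36.23, -10.62] [0.068, -0.249, -0.5] world [ 0.49 -0.    0.26]
[15.12, -36.37, -5.89] [0.061, -0.25, -0.45] world [ 0.6  -0.01  0.24]
9.12 [ 0.432  -0.3586  0.1461] 0.04790908904182996 [ 0.7  0.5 -0.3]
```

View pics/w7c.png

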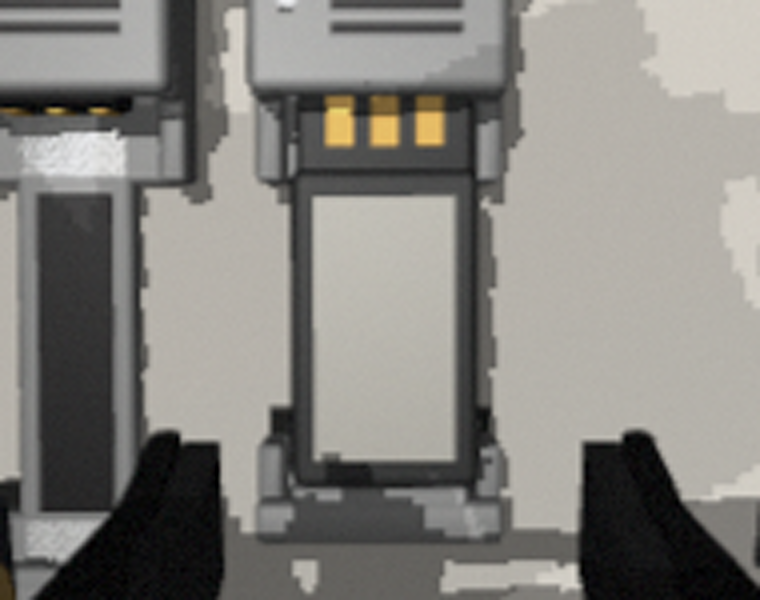

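The medium pack is seated: brass under the hood, tail against the wall, label rows 171.7 to 238.5, and central between the guides. It sits about 1.2 mm behind my estimate, so I'll shift the charger model to match. Next is a look at the long pack.

Request:
play_rows:
  gripper: [-0.3,-0.3,-0.3,-0.3,-0.3,-0.3,-0.3,-0.3,-0.3,-0.3,-0.3,-0.3]
  delta_pos:
    - [-1,-2,-5]
    - [-2,-6,-10]
    - [-2.4,-11,-12.5]
    - [-2.4,-16.5,-12.5]
    - [-2.4,-22.4,-12.5]
    - [1,-28,-11.5]
    - [5,-33,-10]
    - [9,-36.3,-9]
    - [13,-36.3,-7.5]
    - [13,-36.3,-7.5]
    - [13,-36.3,-7.5]
    - [13,-36.3,-7.5]
  turn:
    - [0,-0.05,-0.05]
    - [0.02,-0.1,-0.1]
    - [0.03,-0.16,-0.18]
    - [0.04,-0.2,-0.26]
    - [0.049,-0.25,-0.35]
    - [0.05,-0.25,-0.4]
    - [0.06,-0.25,-0.45]
    - [0.06,-0.25,-0.45]
    - [0.06,-0.25,-0.45]
    - [0.06,-0.25,-0.45]
    - [0.06,-0.25,-0.45]
    - [0.06,-0.25,-0.45]

```text
time: 10.62
position: [0.5736, -0.0074, 0.2487]
tool_rot: [0.985, 0.174, -0.002, -0.002]
ft_force: [-0.4, 0.1, 0.2]
grip_width: 0.0566
grip_force: 0.0
```

```bash
cat > lab.py <<'E'
from plan import *
def label(c,guess,n,zt=.034,dbg=True):
    "find label (bright area in dark frame) nearest the guess (label centre, world); return label centre, yaw on plane zt"
    g=cv2.cvtColor(c['color'],cv2.COLOR_RGB2GRAY);u=pj(c,np.r_[guess,zt])[0]
    big=cv2.resize(g,None,fx=4,fy=4,interpolation=cv2.INTER_CUBIC)
    p=((u+.5)*4-.5).astype(int);v=float(np.median(big[p[1]-8:p[1]+8,p[0]-8:p[0]+8]))
    m=(big>v*.66).astype(np.uint8);_,L=cv2.connectedComponents(m,connectivity=4)
    k=(L==L[p[1],p[0]]).astype(np.uint8);cs,_=cv2.findContours(k,cv2.RETR_EXTERNAL,cv2.CHAIN_APPROX_NONE)
    q=max(cs,key=cv2.contourArea)[:,0];W=bp(c,(q+.5)/4-.5,zt)[:,:2]
    r=cv2.minAreaRect((W*1e4).astype(np.float32));bx=cv2.boxPoints(r)/1e4
    e=[bx[1]-bx[0],bx[2]-bx[1]];l=max(e,key=np.linalg.norm);yaw=np.arctan2(l[1],l[0]);yaw=(yaw+np.pi/2)%np.pi-np.pi/2
    ce=np.array(r[0])/1e4
    print(n,'label',ce.round(4),'size',np.round([np.linalg.norm(x) for x in e],4),'yaw',yaw.round(4),'centre of pack',(ce+.006*np.array([np.cos(yaw),np.sin(yaw)])).round(4),'v',v)
    return ce,yaw
E
python3 - <<'E'
from lab import *
w,o=pickle.load(open('w2.pkl','rb'));label(w,[.5323,.0076],'med(w2)');label(w,[.418,.0142],'short(w2)')
w=robot.camera('wrist');o=robot.get_obs();pickle.dump((w,o),open('w8.pkl','wb'))
print(o['position'],o['time']);label(w,[.643,-.012],'long')
E
```

```text
med(w2) label [0.5325 0.008 ] size [0.0307 0.0562] yaw 0.3554 centre of pack [0.5381 0.0101] v 138.0
short(w2) label [0.4177 0.0139] size [0.0304 0.0383] yaw 0.4914 centre of pack [0.423  0.0167] v 67.0
[ 0.57380786 -0.0075106   0.24910696] 10.675
long label [ 0.647  -0.0079] size [0.031  0.0745] yaw 0.4097 centre of pack [ 0.6525 -0.0055] v 136.0
```

```bash
python3 - <<'E'
from lab import *
w,o=pickle.load(open('w7.pkl','rb'));ce,y=label(w,BAY['medium'],'seated med',.044)
d=Ro.from_euler('z',-CY).apply(np.r_[ce-BAY['medium'],0]);print('in bay frame',d.round(4),y-CY)
show(pick('long',.6525,-.0055,.41))
E
```

```text
seated med label [ 0.4507 -0.3578] size [0.0561 0.0302] yaw -0.1008 centre of pack [ 0.4567 -0.3584] v 184.0
in bay frame [-0.0068  0.0003  0.    ] -0.00025986135
[7.49, 2.57, 16.09] [0.003, 0.222, -0.06] world [ 0.652 -0.006  0.088]
[7.51, 2.6, 24.09] [0.003, 0.222, -0.06] world [ 0.652 -0.006  0.008]
10.68 [ 0.5738 -0.0075  0.2491] 0.0563618009034172 [-0.1 -0.3  0.2]
```

Request:
play_rows:
  gripper: [-0.3,-0.3,-0.3,-0.3,-0.3,-0.3,-0.3,0.5,0.5,0.5,0.5,0.5]
  delta_pos:
    - [2.5,0.9,5.5]
    - [5,1.8,11]
    - [7.5,2.6,16]
    - [7.5,2.6,16]
    - [7.5,2.6,20]
    - [7.5,2.6,24]
    - [7.5,2.6,24.1]
    - [7.5,2.6,24.1]
    - [7.5,2.6,24.1]
    - [7.5,2.6,24.1]
    - [7.5,2.6,22]
    - [7.5,2.6,18]
  turn:
    - [0,0.07,-0.02]
    - [0,0.14,-0.04]
    - [0.003,0.222,-0.06]
    - [0.003,0.222,-0.06]
    - [0.003,0.222,-0.06]
    - [0.003,0.222,-0.06]
    - [0.003,0.222,-0.06]
    - [0.003,0.222,-0.06]
    - [0.003,0.222,-0.06]
    - [0.003,0.222,-0.06]
    - [0.003,0.222,-0.06]
    - [0.003,0.222,-0.06]

```text
time: 12.18
position: [0.6526, -0.0054, 0.0689]
tool_rot: [0.973, 0.202, 0.106, -0.023]
ft_force: [-0.0, 0.5, -0.6]
grip_width: 0.0395
grip_force: 35.0
```

```bash
sed -i 's/^BAY=.*/BAY=dict(short=(.4801,-.2163),medium=(.4567,-.3587),long=(.4550,-.2861));CY=-.1005/' plan.py
python3 - <<'E'
from plan import *
A=AL['long']
show([(np.array([.55,-.02,.17]),tool(.3,0.1)),(np.array([.44,-.13,.17]),tool(.1,0)),place('long',-.013,.065,A)])
E
```

```text
[-7.57, -2.77, -12.03] [-0.019, -0.118, 0.109] world [ 0.55 -0.02  0.17]
[-21.7, 2.93, -15.17] [-0.035, -0.216, 0.309] world [ 0.44 -0.13  0.17]
[-28.9, 17.37, -9.09] [-0.057, -0.213, 0.508] world [ 0.445 -0.285  0.095]
12.18 [ 0.6526 -0.0054  0.0689] 0.03951395714970113 [-0.   0.5 -0.6]
```

Request:
play_rows:
  gripper: [0.5,0.5,0.5,0.5,0.5,0.5,0.5,0.5,0.5,0.5,0.5,0.5]
  delta_pos:
    - [-2.5,-1,-5]
    - [-5,-2,-10]
    - [-7.6,-2.8,-12]
    - [-12,-1,-13]
    - [-17,1,-14]
    - [-21.7,2.9,-15.2]
    - [-24.5,8,-14]
    - [-27,13,-12]
    - [-28.9,17.4,-9.1]
    - [-28.9,17.4,-9.1]
    - [-28.9,17.4,-9.1]
    - [-28.9,17.4,-9.1]
  turn:
    - [-0.01,-0.04,0.04]
    - [-0.015,-0.08,0.08]
    - [-0.019,-0.118,0.109]
    - [-0.025,-0.15,0.18]
    - [-0.03,-0.18,0.24]
    - [-0.035,-0.216,0.309]
    - [-0.04,-0.215,0.37]
    - [-0.05,-0.215,0.44]
    - [-0.057,-0.213,0.508]
    - [-0.057,-0.213,0.508]
    - [-0.057,-0.213,0.508]
    - [-0.057,-0.213,0.508]

```text
time: 13.68
position: [0.4465, -0.2844, 0.0956]
tool_rot: [0.999, -0.049, 0.002, 0.0]
ft_force: [0.4, -0.6, 0.1]
grip_width: 0.0398
grip_force: 35.0
```

```bash
python3 - <<'E'
from plan import *
A=AL['long']
show([place('long',-.013,.065,A),place('long',-.013,.003,A)])
E
```

```text
[-0.14, 0.08, 0.08] [0.001, -0.004, 0.002] world [ 0.445 -0.285  0.095]
[-0.16, 0.08, 6.28] [0.001, -0.004, 0.002] world [ 0.445 -0.285  0.033]
13.68 [ 0.4465 -0.2844  0.0956] 0.03979483592262441 [ 0.4 -0.6  0.1]
```

Request:
play_rows:
  gripper: [0.5,0.5,0.5,0.5,0.5]
  delta_pos:
    - [-0.15,0.08,2]
    - [-0.15,0.08,4]
    - [-0.15,0.08,5.7]
    - [-0.15,0.08,6.3]
    - [-0.15,0.08,6.3]
  turn:
    - [0,0,0.002]
    - [0,0,0.002]
    - [0,0,0.002]
    - [0,0,0.002]
    - [0,0,0.002]

```text
time: 14.3
position: [0.4453, -0.286, 0.0318]
tool_rot: [0.999, -0.051, 0.002, 0.0]
ft_force: [-0.3, 0.5, -0.6]
grip_width: 0.0397
grip_force: 35.0
```

```bash
python3 - <<'E'
from plan import *
A=AL['long']
show([place('long',-.013,.003,A),place('long',.0045,.002,A),place('long',.0065,.0015,A*.5),place('long',.008,0.001,0)])
E
```

```text
[-0.02, -0.08, -0.1] [0.0, -0.004, -0.001] world [ 0.445 -0.285  0.033]
[1.73, -0.08, 0.01] [0.0, -0.004, -0.001] world [ 0.463 -0.287  0.032]
[1.74, -0.09, 0.64] [0.0, 0.106, -0.001] world [ 0.463 -0.287  0.025]
[1.76, -0.09, 1.29] [0.0, 0.216, -0.001] world [ 0.463 -0.287  0.019]
14.3 [ 0.4453 -0.286   0.0318] 0.03973826242704195 [-0.3  0.5 -0.6]
```

Request:
play_rows:
  gripper: [0.5,0.5,0.5,0.5,0.5,0.5,0.5,0.5,0.5,0.5]
  delta_pos:
    - [0.5,-0.04,0]
    - [1,-0.04,0]
    - [1.5,-0.04,0]
    - [1.9,-0.04,0]
    - [1.9,-0.04,0]
    - [2,-0.04,0.3]
    - [2,-0.04,0.6]
    - [2.1,-0.04,0.9]
    - [2.2,-0.04,1.2]
    - [2.2,-0.04,1.2]
  turn:
    - [0,0,0]
    - [0,0,0]
    - [0,0,0]
    - [0,0,0]
    - [0,0,0]
    - [0,0.05,0]
    - [0,0.11,0]
    - [0,0.16,0]
    - [0,0.216,0]
    - [0,0.216,0]

```text
time: 15.55
position: [0.4645, -0.287, 0.0206]
tool_rot: [0.993, -0.051, 0.108, 0.005]
ft_force: [-14.2, 0.1, 14.6]
grip_width: 0.0397
grip_force: 35.0
```

```bash
cat > chk.py <<'E'
from plan import *
def chk(n,L):
    "label rows in the live wrist picture against flat hypotheses"
    w=robot.camera('wrist');g=w['color'].mean(2).astype(float);R=Ro.from_euler('z',CY);b=np.r_[BAY[n],.01];h=HALF[n]
    lc=(-h+.006+h-.018)/2
    def P(dx,th):
        q=np.array([(lc+s*L/2,y,.034) for s in(1,-1) for y in(.0155,-.0155)])-[h,0,0]
        return pj(w,b+R.apply([h+dx,0,0])+(R*Ro.from_euler('y',th)).apply(q))
    p=P(.006,0);f=p[:2].mean(0);r=p[2:].mean(0)
    def ed(v): 
        d=np.abs(np.diff(v));i=d.argmax();return i+.5,d[i]
    c=int(f[0]);a=int(f[1])-18;v=g[a:a+36,c-8:c+8].mean(1);e,m=ed(v);fr=a+e
    a2=int(r[1])-14;v2=g[a2:a2+28,c-8:c+8].mean(1);e2,m2=ed(v2)
    print('front row',fr,m.round(0),'rear',a2+e2,m2.round(0))
    for rr in(int(fr)+6,int(fr)+25,int(r[1])-12,int(r[1])-6):
        v=g[rr,c-45:c+45];d=np.diff(v);l=d[:45].argmax();k=d[45:].argmin()+45;print(' row',rr,'cols',c-45+l+.5,c-45+k+.5)
    for nm,(dx,th) in{'home':(0,0),'f4':(.004,0),'f8':(.008,0),'lip':(.004,.019/(2*h))}.items():print(nm,P(dx,th).round(1).tolist())
    show([place(n,.008,.001,0)])
E
python3 -c "
from chk import *
chk('long',.0745)"
```

```text
front row 203.5 103.0 rear 353.5 19.0
 row 209 cols 214.5 280.5
 row 228 cols 215.5 280.5
 row 347 cols 230.5 249.5
 row 353 cols 209.5 264.5
home [[215.8, 216.7], [283.4, 216.7], [217.1, 372.0], [282.2, 372.0]]
f4 [[215.8, 208.0], [283.5, 208.0], [217.0, 364.0], [282.3, 364.0]]
f8 [[215.7, 199.3], [283.5, 199.3], [217.0, 355.9], [282.4, 355.9]]
lip [[214.9, 195.1], [284.4, 195.1], [213.3, 370.0], [286.4, 370.0]]
[-0.19, 0.0, 0.13] [-0.001, 0.003, -0.001] world [ 0.463 -0.287  0.019]
15.6 [ 0.4645 -0.287   0.0207] 0.040039223425339936 [-15.6  -1.3  14.9]
```

Request:
play_rows:
  gripper: [0.5,0.5,0.5,-0.1,-0.1,-0.1,-0.1,-0.1,-0.1,-0.1]
  delta_pos:
    - [-0.2,0,-0.1]
    - [-0.4,0,-0.2]
    - [-0.4,0,-0.2]
    - [-0.4,0,-0.2]
    - [-0.4,0,-0.2]
    - [-0.4,0,-0.2]
    - [-0.4,0,-3.2]
    - [-0.4,0,-8]
    - [-0.4,0,-13]
    - [-0.4,0,-13]
  turn:
    - [0,0,0]
    - [0,0,0]
    - [0,0,0]
    - [0,0,0]
    - [0,0,0]
    - [0,0,0]
    - [0,0,0]
    - [0,0,0]
    - [0,0,0]
    - [0,0,0]

```text
time: 16.85
position: [0.4364, -0.2866, 0.1494]
tool_rot: [0.992, -0.05, 0.112, 0.009]
ft_force: [-0.2, -1.0, -0.1]
grip_width: 0.048
grip_force: 0.0
```

```bash
python3 - <<'E'
from lab import *
w=robot.camera('wrist');o=robot.get_obs();pickle.dump((w,o),open('w9.pkl','wb'))
for n in('long','medium'):
    ce,y=label(w,BAY[n],n,.044);print(Ro.from_euler('z',-CY).apply(np.r_[ce-BAY[n],0])+[.006,0,0],y-CY)
show([(np.array([.40,-.14,.2]),tool(.2,.1))]+pick('short',.4230,.0167,.488,(.15,.08,0)))
E
```

```text
long label [ 0.4494 -0.2847] size [0.0733 0.0303] yaw -0.0985 centre of pack [ 0.4553 -0.2853] v 154.0
[0.00024709 0.00079574 0.        ] 0.0019766241
medium label [ 0.4508 -0.3579] size [0.0561 0.0305] yaw -0.1 centre of pack [ 0.4567 -0.3585] v 143.0
[7.40231710e-06 2.14684264e-04 0.00000000e+00] 0.0004748255
[-3.75, -14.11, -6.28] [0.052, -0.122, -0.298] world [ 0.4  -0.14  0.2 ]
[-4.48, -29.62, -2.19] [0.156, 0.076, -0.569] world [0.418 0.014 0.158]
[-6.03, -29.64, 4.63] [0.156, 0.076, -0.569] world [0.418 0.014 0.088]
[-7.8, -29.67, 12.43] [0.156, 0.076, -0.569] world [0.418 0.014 0.008]
16.9 [ 0.4358 -0.2857  0.1476] 0.047899569947215975 [ 0.1 -0.1 -0.7]
```

Request:
play_rows:
  gripper: [-0.3,-0.3,-0.3,-0.3,-0.3,-0.3,-0.3,-0.3,-0.3]
  delta_pos:
    - [-1.5,-4,-4]
    - [-3,-9,-6.3]
    - [-3.8,-14.1,-6.3]
    - [-4,-19,-5]
    - [-4.3,-25,-3.5]
    - [-4.5,-29.6,-2.2]
    - [-4.5,-29.6,-2.2]
    - [-4.5,-29.6,-2.2]
    - [-4.5,-29.6,-2.2]
  turn:
    - [0.02,-0.04,-0.1]
    - [0.04,-0.08,-0.2]
    - [0.052,-0.12,-0.3]
    - [0.09,-0.05,-0.4]
    - [0.12,0.01,-0.5]
    - [0.156,0.076,-0.569]
    - [0.156,0.076,-0.569]
    - [0.156,0.076,-0.569]
    - [0.156,0.076,-0.569]

```text
time: 18.02
position: [0.4179, 0.0133, 0.1575]
tool_rot: [0.96, 0.238, 0.145, -0.037]
ft_force: [0.6, -0.2, 0.0]
grip_width: 0.0565
grip_force: 0.0
```

```bash
python3 - <<'E'
from lab import *
w=robot.camera('wrist')
ce,y=label(w,[.4177,.0139],'short')
show(pick('short',.4230,.0167,.488,(.08,0)))
E
```

```text
short label [0.4175 0.0141] size [0.0303 0.038 ] yaw 0.4875 centre of pack [0.4228 0.0169] v 140.0
[-2.04, -0.03, 6.65] [-0.003, -0.0, -0.003] world [0.418 0.014 0.088]
[-4.41, -0.01, 14.29] [-0.003, -0.0, -0.003] world [0.418 0.014 0.008]
18.07 [0.4179 0.0133 0.1576] 0.05645108490037713 [-0.6 -0.6  0.7]
```

Request:
play_rows:
  gripper: [-0.3,-0.3,-0.3,-0.3,-0.3,0.5,0.5,0.5,0.5,0.5]
  delta_pos:
    - [-1.5,0,5]
    - [-3,0,9.5]
    - [-4,0,13]
    - [-4.4,0,14.3]
    - [-4.4,0,14.3]
    - [-4.4,0,14.3]
    - [-4.4,0,14.3]
    - [-4.4,0,14.3]
    - [-3.5,0,11.5]
    - [-2,0,6.6]
  turn:
    - [0,0,0]
    - [0,0,0]
    - [0,0,0]
    - [0,0,0]
    - [0,0,0]
    - [0,0,0]
    - [0,0,0]
    - [0,0,0]
    - [0,0,0]
    - [0,0,0]

```text
time: 19.32
position: [0.4221, 0.0207, 0.0499]
tool_rot: [0.958, 0.239, 0.153, -0.046]
ft_force: [-0.2, 0.1, 0.0]
grip_width: 0.0399
grip_force: 35.0
```

```bash
python3 - <<'E'
from plan import *
A=AL['short']
show([(np.array([.43,-.08,.14]),tool(.2,.1)),place('short',-.013,.065,A)])
E
```

```text
[-0.97, 9.1, -9.97] [-0.077, -0.217, 0.283] world [ 0.43 -0.08  0.14]
[-5.39, 22.73, -6.96] [-0.11, -0.307, 0.585] world [ 0.465 -0.215  0.095]
19.32 [0.4221 0.0207 0.0499] 0.039917131574164884 [-0.2  0.1  0. ]
```

Request:
play_rows:
  gripper: [0.5,0.5,0.5]
  delta_pos:
    - [0,0,0]
    - [0,0,0]
    - [0,0,0]
  turn:
    - [0,0,0]
    - [0,0,0]
    - [0,0,0]

```text
time: 19.7
position: [0.4217, 0.0208, 0.0484]
tool_rot: [0.958, 0.239, 0.153, -0.047]
ft_force: [-0.1, 0.1, -1.1]
grip_width: 0.0399
grip_force: 35.0
```

```bash
python3 - <<'E'
from plan import *
A=AL['short']
show([(np.array([.43,-.08,.14]),tool(.2,.1)),place('short',-.013,.065,A)])
o=robot.get_obs();print(o['q'])
E
```

```text
[-0.9, 9.12, -10.1] [-0.077, -0.216, 0.282] world [ 0.43 -0.08  0.14]
[-5.31, 22.75, -7.1] [-0.111, -0.306, 0.584] world [ 0.465 -0.215  0.095]
19.7 [0.4217 0.0208 0.0484] 0.039901637440566254 [-0.1  0.1 -1.1]
[-0.41686595  0.64178061  2.29019852  1.49199417  0.26171376 -0.79960738]
```

Request:
play_rows:
  gripper: [0.5,0.5,0.5,0.5,0.5,0.5,0.5,0.5,0.5,0.5,0.5,0.5]
  delta_pos:
    - [0,1,-3]
    - [-0.3,3,-6]
    - [-0.6,6,-8.5]
    - [-0.9,9.1,-10.1]
    - [-2,13,-9.5]
    - [-3.5,18,-8.5]
    - [-5.3,22.7,-7.1]
    - [-5.3,22.7,-7.1]
    - [-5.3,22.7,-7.1]
    - [-5.3,22.7,-7.1]
    - [-5.3,22.7,-7.1]
    - [-5.3,22.7,-7.1]
  turn:
    - [-0.02,-0.05,0.06]
    - [-0.04,-0.1,0.13]
    - [-0.06,-0.16,0.2]
    - [-0.077,-0.216,0.282]
    - [-0.085,-0.24,0.36]
    - [-0.1,-0.28,0.47]
    - [-0.111,-0.306,0.584]
    - [-0.111,-0.306,0.584]
    - [-0.111,-0.306,0.584]
    - [-0.111,-0.306,0.584]
    - [-0.111,-0.306,0.584]
    - [-0.111,-0.306,0.584]

```text
time: 21.2
position: [0.4651, -0.2129, 0.0959]
tool_rot: [0.999, -0.049, 0.0, -0.0]
ft_force: [0.1, -0.1, -1.2]
grip_width: 0.0397
grip_force: 35.0
```

```bash
python3 - <<'E'
from plan import *
w=robot.camera('wrist');o=robot.get_obs();pickle.dump((w,o),open('w10.pkl','wb'))
show([place('short',-.013,.065,AL['short'])]);print(o['q'])
im=w['color'][100:256,160:350,::-1]
L=cv2.resize(cv2.convertScaleAbs(im,alpha=1.5,beta=15),(760,624)[:2]) if 0 else cv2.resize(cv2.convertScaleAbs(w['color'][105:350,130:370,::-1],alpha=1.5,beta=15),None,fx=2.4,fy=2.4,interpolation=cv2.INTER_CUBIC)
cv2.imwrite('pics/w10.png',L)
E
```

```text
[0.03, 0.16, 0.07] [0.0, -0.0, 0.002] world [ 0.465 -0.215  0.095]
21.25 [ 0.4653 -0.2132  0.096 ] 0.03965278838554664 [-0.2 -0.7 -0.6]
[-6.48307667e-01  5.74833859e-01  1.82688159e+00  2.80381257e-04
  7.39504052e-01  1.02052361e+00]
```

View pics/w10.png

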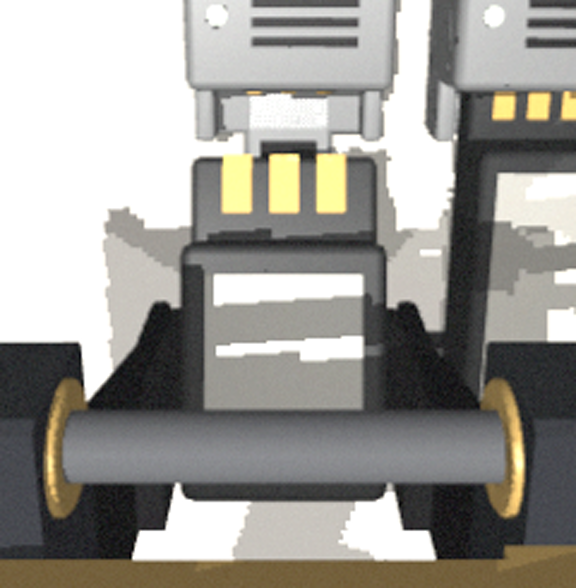

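The picture shows the short pack held: tongue tip near row 157, block front 243, label front 273, rear 497. I'll fit its pose in the grip, because the grasp height is uncertain.

```bash
python3 - <<'E'
from plan import *
from scipy.optimize import least_squares
def fitp(w,o,n,obj,px):
    R=Ro.from_quat(o['tool_rot']);a=AL[n];obj=np.array(obj)
    def W(p): # offset of pack (dx,dy,dz in pack frame) and extra nose-down pitch about TCP
        d=Ro.from_euler('y',p[3]).apply(obj-[TX[n],0,TZ])+[p[0],p[1],p[2]]
        return o['position']+R.apply(tool(0,a).inv().apply(d))
    r=least_squares(lambda p:(pj(w,W(p))-px).ravel(),np.zeros(4),loss='soft_l1');print(n,'dx dy dz pitch',r.x.round(4),(pj(w,W(r.x))-px).round(1).tolist())
w,o=pickle.load(open('w3.pkl','rb'))
px=(np.array([(331,258),(446,258),(338,331),(440,331),(336,520),(440,520)])+.5)*.64-.5
fitp(w,o,'medium',[(.046,.02,.016),(.046,-.02,.016),(.022,.0155,.034),(.022,-.0155,.034),(-.034,.0155,.034),(-.034,-.0155,.034)],px)
w,o=pickle.load(open('w10.pkl','rb'))
px=(np.array([(192,157),(376,157),(204,273),(365,273),(182,497),(385,497)])+.5)/2.4-.5+[130,105]
fitp(w,o,'short',[(.037,.02,.016),(.037,-.02,.016),(.013,.0155,.034),(.013,-.0155,.034),(-.031,.02,.034),(-.031,-.02,.034)],px)
E
```

```text
medium dx dy dz pitch [-0.004   0.0007 -0.0036  0.0759] [[-1.3, 0.3], [1.2, 0.4], [-0.7, -0.1], [0.1, -0.0], [0.1, -0.2], [0.4, -0.2]]
short dx dy dz pitch [-0.      0.001  -0.005  -0.0137] [[0.2, -0.2], [-0.1, -0.1], [0.4, 0.0], [-0.8, 0.1], [-0.0, 0.0], [0.3, 0.1]]
```

Request:
play_rows:
  gripper: [0.5,0.5,0.5,0.5,0.5]
  delta_pos:
    - [0,0.17,2]
    - [0,0.17,4]
    - [0,0.17,5.7]
    - [0,0.17,6.2]
    - [0,0.17,6.2]
  turn:
    - [0,0,0.002]
    - [0,0,0.002]
    - [0,0,0.002]
    - [0,0,0.002]
    - [0,0,0.002]

```text
time: 21.88
position: [0.4655, -0.2157, 0.034]
tool_rot: [0.999, -0.051, 0.0, 0.0]
ft_force: [0.9, -0.6, -2.0]
grip_width: 0.0399
grip_force: 35.0
```

```bash
python3 - <<'E'
from plan import *
A=AL['short']
show([place('short',-.013,.003,A),place('short',.0045,.003,A),place('short',.0065,.003,A*.5),place('short',.008,0.002,0)])
E
```

```text
[-0.01, -0.09, 0.06] [0.0, -0.001, -0.001] world [ 0.465 -0.215  0.033]
[1.74, -0.09, 0.06] [0.0, -0.001, -0.001] world [ 0.483 -0.217  0.033]
[1.68, -0.09, 0.66] [0.0, 0.149, -0.001] world [ 0.482 -0.217  0.027]
[1.66, -0.09, 1.4] [0.0, 0.299, -0.001] world [ 0.482 -0.217  0.02 ]
21.88 [ 0.4655 -0.2157  0.034 ] 0.03990356734708427 [ 0.9 -0.6 -2. ]
```

Request:
play_rows:
  gripper: [0.5,0.5,0.5,0.5,0.5]
  delta_pos:
    - [0.5,-0.03,0]
    - [1,-0.03,0]
    - [1.5,-0.03,0]
    - [1.9,-0.03,0]
    - [1.9,-0.03,0]
  turn:
    - [0,0,0]
    - [0,0,0]
    - [0,0,0]
    - [0,0,0]
    - [0,0,0]

```text
time: 22.5
position: [0.4812, -0.2165, 0.0338]
tool_rot: [0.999, -0.05, -0.003, -0.001]
ft_force: [-8.5, -2.7, 1.8]
grip_width: 0.0395
grip_force: 35.0
```

```bash
python3 - <<'E'
from plan import *
A=AL['short']
show([place('short',.0045,.003,A),place('short',.0065,.003,A*.5),place('short',.008,0.002,0)])
w=robot.camera('wrist');g=w['color'].mean(2)
c=248;print([int(x) for x in g[150:240,c-4:c+4].mean(1)])
n='short';R=Ro.from_euler('z',CY);b=np.r_[BAY[n],.01];h=.037
for dx,th in((.002,.3),(.0045,.3),(.0045,.22)):
    q=np.array([(.019,0,.034),(.013,0,.034)])-[h,0,0];print(dx,th,pj(w,b+R.apply([h+dx,0,0.002])+(R*Ro.from_euler('y',th)).apply(q)).round(1).tolist())
E
```

```text
[0.17, -0.01, 0.04] [-0.002, 0.007, 0.0] world [ 0.483 -0.217  0.033]
[0.11, -0.01, 0.65] [-0.002, 0.157, -0.0] world [ 0.482 -0.217  0.027]
[0.1, -0.01, 1.38] [-0.002, 0.307, -0.0] world [ 0.482 -0.217  0.02 ]
22.5 [ 0.4812 -0.2165  0.0338] 0.03948835432155099 [-8.5 -2.7  1.8]
[76, 119, 128, 128, 127, 106, 59, 39, 36, 37, 37, 92, 120, 125, 125, 124, 93, 51, 35, 34, 34, 51, 110, 122, 122, 121, 121, 121, 121, 121, 121, 120, 120, 119, 119, 118, 119, 118, 118, 117, 116, 108, 98, 91, 69, 73, 77, 77, 77, 78, 78, 79, 50, 35, 35, 24, 18, 27, 37, 46, 59, 73, 77, 77, 77, 77, 76, 77, 77, 149, 187, 195, 194, 194, 194, 195, 195, 195, 134, 98, 96, 96, 96, 97, 97, 97, 97, 97, 96, 97]
0.002 0.3 [[249.3, 206.5], [249.3, 219.6]]
0.0045 0.3 [[249.3, 201.4], [249.3, 214.5]]
0.0045 0.22 [[249.3, 207.1], [249.3, 219.9]]
```

Request:
play_rows:
  gripper: [0.5,0.5,0.5,0.5,0.5,0.5,0.5]
  delta_pos:
    - [0.15,0,0.2]
    - [0.2,0,0.45]
    - [0.25,0,0.7]
    - [0.3,0,0.95]
    - [0.35,0,1.2]
    - [0.35,0,1.3]
    - [0.35,0,1.3]
  turn:
    - [0,0.05,0]
    - [0,0.1,0]
    - [0,0.16,0]
    - [0,0.22,0]
    - [0,0.28,0]
    - [0,0.305,0]
    - [0,0.305,0]

```text
time: 23.42
position: [0.4843, -0.2154, 0.0202]
tool_rot: [0.987, -0.051, 0.15, 0.006]
ft_force: [-8.5, 0.5, 1.2]
grip_width: 0.0397
grip_force: 35.0
```

```bash
python3 -c "
from chk import *
chk('short',.038)"
```

```text
front row 219.5 49.0 rear 313.5 33.0
 row 225 cols 214.5 280.5
 row 244 cols 214.5 280.5
 row 297 cols 210.5 274.5
 row 303 cols 244.5 268.5
home [[218.8, 239.8], [285.8, 239.8], [218.8, 322.2], [286.0, 322.3]]
f4 [[218.8, 231.2], [285.8, 231.1], [218.8, 313.5], [285.9, 313.6]]
f8 [[218.8, 222.5], [285.8, 222.5], [218.8, 304.8], [285.9, 304.9]]
lip [[217.8, 211.2], [287.0, 211.2], [215.6, 300.2], [289.8, 300.2]]
[-0.26, 0.13, 0.04] [-0.003, -0.001, -0.002] world [ 0.482 -0.217  0.019]
23.48 [ 0.4845 -0.2154  0.0202] 0.03949823738273446 [-10.6   1.1   0.1]
```

Request:
play_rows:
  gripper: [0.5,0.5,0.5,0.5]
  delta_pos:
    - [-0.15,0.15,0]
    - [-0.25,0.15,0.02]
    - [-0.3,0.15,0.1]
    - [-0.3,0.15,0.1]
  turn:
    - [0,0,0]
    - [0,0,0]
    - [0,0,0]
    - [0,0,0]

```text
time: 23.98
position: [0.4826, -0.2159, 0.0188]
tool_rot: [0.987, -0.049, 0.15, 0.005]
ft_force: [-7.7, 2.6, 4.7]
grip_width: 0.0398
grip_force: 35.0
```

```bash
python3 -c "
from chk import *
chk('short',.038)"
```

```text
front row 219.5 50.0 rear 313.5 35.0
 row 225 cols 214.5 280.5
 row 244 cols 214.5 280.5
 row 294 cols 218.5 270.5
 row 300 cols 242.5 258.5
home [[217.1, 236.4], [284.8, 236.6], [216.9, 319.6], [284.6, 319.8]]
f4 [[217.1, 227.7], [284.8, 227.9], [216.9, 310.8], [284.7, 311.1]]
f8 [[217.2, 219.0], [284.8, 219.1], [216.9, 302.1], [284.7, 302.3]]
lip [[216.1, 207.5], [286.0, 207.6], [213.5, 297.0], [288.5, 297.3]]
[-0.04, 0.06, -0.03] [-0.004, -0.002, 0.0] world [ 0.482 -0.217  0.019]
24.02 [ 0.4826 -0.2159  0.0188] 0.03980401712407961 [-8.5  3.2  4.7]
```

Request:
play_rows:
  gripper: [0.5,0.5,0.5,-0.1,-0.1,-0.1,-0.1,-0.1,-0.1,-0.1]
  delta_pos:
    - [-0.2,0,-0.05]
    - [-0.4,0,-0.12]
    - [-0.4,0,-0.12]
    - [-0.4,0,-0.12]
    - [-0.4,0,-0.12]
    - [-0.4,0,-0.12]
    - [-0.4,0,-3.2]
    - [-0.4,0,-8]
    - [-0.4,0,-13]
    - [-0.4,0,-13]
  turn:
    - [0,0,0]
    - [0,0,0]
    - [0,0,0]
    - [0,0,0]
    - [0,0,0]
    - [0,0,0]
    - [0,0,0]
    - [0,0,0]
    - [0,0,0]
    - [0,0,0]

```text
time: 25.28
position: [0.4439, -0.2169, 0.1455]
tool_rot: [0.987, -0.05, 0.155, 0.011]
ft_force: [0.4, -0.4, -0.6]
grip_width: 0.0478
grip_force: 0.0
```

```bash
python3 - <<'E'
from lab import *
w=robot.camera('wrist');o=robot.get_obs();pickle.dump((w,o),open('w11.pkl','wb'))
for n in('short','long','medium'):
    try: ce,y=label(w,BAY[n],n,.044);print((Ro.from_euler('z',-CY).apply(np.r_[ce-BAY[n],0])+[.006,0,0]).round(4),y-CY)
    except Exception as e: print(n,e)
show([(np.array([.40,-.27,.26]),tool(-.1,0))])
E
```

```text
short label [ 0.4744 -0.2143] size [0.0383 0.0303] yaw -0.1019 centre of pack [ 0.4804 -0.2149] v 157.0
[0.0002 0.0015 0.    ] -0.0014145225
long label [ 0.4498 -0.2848] size [0.0727 0.0304] yaw -0.0998 centre of pack [ 0.4557 -0.2854] v 138.0
[0.0007 0.0007 0.    ] 0.0007254034
medium label [ 0.4506 -0.3578] size [0.0558 0.0302] yaw -0.1024 centre of pack [ 0.4566 -0.3584] v 145.0
[-0.0001  0.0003  0.    ] -0.0018701404
[-0.07, 5.83, -12.19] [0.005, -0.311, -0.002] world [ 0.4  -0.27  0.26]
25.32 [ 0.4436 -0.2164  0.1439] 0.048017256673858345 [-0.9  0.3  0.6]
```

Request:
play_rows:
  gripper: [-0.1,-0.1,-0.1,-0.1,-0.1,-0.1]
  delta_pos:
    - [0,1.5,-3]
    - [0,3,-6]
    - [-0.1,5,-10]
    - [-0.1,5.8,-12.2]
    - [-0.1,5.8,-12.2]
    - [-0.1,5.8,-12.2]
  turn:
    - [0,-0.08,0]
    - [0,-0.16,0]
    - [0,-0.24,0]
    - [0,-0.311,0]
    - [0,-0.311,0]
    - [0,-0.311,0]

```text
time: 26.08
position: [0.3986, -0.2674, 0.2559]
tool_rot: [0.999, -0.051, -0.003, -0.002]
ft_force: [0.8, 0.5, -0.2]
grip_width: 0.0479
grip_force: 0.0
```

```bash
python3 - <<'E'
from lab import *
w=robot.camera('wrist');o=robot.get_obs();print(o['position'],o['time'])
for n in('short','long','medium'):
    for zt in(.044,):
        ce,y=label(w,BAY[n],n,zt);print((Ro.from_euler('z',-CY).apply(np.r_[ce-BAY[n],0])+[.006,0,0]).round(4),round(y-CY,4))
t=robot.camera('top');a=pickle.load(open('c0.pkl','rb'))['top']['color']
for n,u in(('pot',(261,186)),('eraser',(192,227)),('clip',(205,146))):
    s=np.s_[u[1]-14:u[1]+14,u[0]-14:u[0]+14];print(n,np.abs(t['color'][s].astype(int)-a[s]).mean().round(1))
E
```

```text
[ 0.39830308 -0.26716761  0.25579952] 26.125
short label [ 0.4745 -0.2141] size [0.0383 0.0311] yaw -0.1003 centre of pack [ 0.4804 -0.2147] v 161.0
[0.0002 0.0016 0.    ] 0.0002
long label [ 0.4492 -0.2848] size [0.0739 0.0305] yaw -0.0998 centre of pack [ 0.4551 -0.2854] v 155.0
[0.0001 0.0007 0.    ] 0.0007
medium label [ 0.4507 -0.3578] size [0.0562 0.0305] yaw -0.0997 centre of pack [ 0.4567 -0.3584] v 147.0
[-0.      0.0002  0.    ] 0.0008
pot 3.2
eraser 3.2
clip 3.5
```

All three packs measure home within 0.2 mm along the cradle, 1.6 mm across and 0.001 rad. Their label sizes match the expected height, and the pot, eraser and clip haven't moved.

```bash
python3 -c "
from rig import robot
print(robot.hand_in())"
```

```text
the job is handed in; nothing more can be done
None
```

All three packs were placed in their matching cradles and the job was handed in at about 26 s; camera checks put each pack within 0.2 mm of home along the cradle and 1.6 mm across and the bystanders unmoved, but contact travel was not readable directly and the hand-in returned no verdict.

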